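# Slide the glass dish up the ramp into the serving tray

### The job

Slide the glass casserole up the ramp and over the steel lip so that it sits down in the serving tray; do not lift it over. Then push it on until it presses the red spring pad with about 10 newtons (never more than 18) for a second, and take the hand away, leaving the dish level in the tray and resting against the pad, and everything else where it stood.

Things in the scene. Friction and masses are not known exactly. Their poses are not given: they have to be found in the camera images.
- dish_center (a point): Centre, 24 mm above the underside, of a round clear glass casserole: 48 mm high, base 120 mm across, wall leaning out to 142 mm at the rim; z up; two ears along its y, 172 mm over all. 0.3 to 0.6 kg; sliding it takes 1 to 6 N. It starts on the worktop before the ramp, up to 25 mm off the tray's centre line.
- tray: Fixed wooden serving tray with entry ramp. Origin at worktop level on its centre line, under the inner edge of the steel lip. x: along the centre line, the way the dish goes in; y: left of that; z up. Tray floor 8 mm above the worktop, x = 0 to 238 mm. Side rails 30 mm high, inner faces at y = +-82 mm.
- ramp_foot (a point): Middle of the ramp's lower edge, at worktop level; axes as the tray's. The ramp, 220 mm wide, rises 16 mm over 93 mm to the steel lip, whose flat top runs 12 mm on; behind it is a drop of 8 mm to the tray floor. Along the ramp's upper 60 mm the rails flare out, 34 mm high, to y = +-98 mm.
- seat (a point): Point on the tray floor 60 mm past the lip's inner edge, on the centre line; axes as the tray's. The dish can drop off the lip once its centre has come this far; the pad comes 16 mm later at the soonest. While pushed, the dish may hang by its leaning wall on the fingers, its tail still up: draw them back a little and it drops flat.
- pad_zone (a point): Point on the centre line 159 mm past the tray's origin, 43 mm high: middle of where the spring pad MAY be. The red pad (90 mm wide, 26 to 60 mm high) is on a cross-bar clamped on the rails; its face is within 12 mm before or behind this point along x, differing each run and not reported: see or feel it.
- bar_zone (a point): Point on the centre line 191 mm past the tray's origin, 43 mm high: middle of where the aluminium cross-bar behind the pad may be (+-12 mm along x); it has knobs up to 75 mm high. The pad gives 1 mm for each 4 N, solid after 9 mm. More than 18 N risks the glass. When the hand leaves, the pad pushes the dish back 1 to 3 mm and stays in touch with it.
Mind the look-alikes: they are no part of the job. Leave any orange look-alike of the part that bears dish_center alone.

How it is judged:
On the way, in this order (a step that is already met when the one before it is completed fails the run):
1. the dish rides up the ramp, carried by it (x of dish_center in the frame of tray between -0.11 and 0.02 m and contact force between dish and tray above 1 N), for 0.15 s.
2. the dish is over the lip and down on the tray floor (x of dish_center in the frame of tray above 0.054 m and height (world z) of dish_center below 0.0365 m and angle between dish_center's own z axis and vertical below 0.04 rad), for 0.05 s.
3. the dish is pressed against the spring pad with 5 N or more for 0.4 s (contact force between dish and pad between 5 and 20 N), for 0.4 s.
At the end, for the whole second after the job is handed in: The dish lies on the tray floor between the lip and the pad, within 25 mm of the centre line, level within 0.04 rad, at rest and touching the spring pad (x of dish_center in the frame of tray between 0.056 and 0.116 m and y of dish_center in the frame of tray between -0.025 and 0.025 m and height (world z) of dish_center between 0.028 and 0.0365 m and angle between dish_center's own z axis and vertical below 0.04 rad and linear speed of dish below 0.01 m/s and contact force between dish and pad above 0.05 N).
It fails at once if the spring pad is pressed with more than 20 N (contact force between dish and pad above 20 N).
It fails at once if the hand touches the pad (contact force between the arm and pad above 1 N).
It fails at once if the dish is lifted clear or tipped (height (world z) of dish_center above 0.06 m or angle between dish_center's own z axis and vertical above 0.45 rad).
It fails at once if a bystander is moved by more than 20 mm (distance of any of jam, mustard, spice_a, bowl, spud, salt_shaker from where it was at the start of the episode above 0.02 m).
It also fails if it takes over 64 s, if anything falls off the work surface, if the arm or the gripper's body presses on something with over 40 N, if the wrist force passes 120 N, or if a joint passes its speed limit or range.

### The arm

A 6-joint arm with a two-finger parallel gripper is mounted at the origin on a cart in front of the work surface, level with it; the furniture and walls round the work are solid. World frame = base frame: x ahead of the robot, y to its left, z up, the work surface at z = 0. Lengths are in m, angles in rad, forces in N, time in s.
With the tool pointing down it reaches from about 0.325 to 0.9 m from the base axis. Payload 6.1 kg.
Tool frame: the origin (TCP) lies midway between the tips of the shut fingers; the grasp point (between the pads) lies 19 mm behind it; z points along the fingers, y is the line along which they close (so a half turn about z gives the same grasp; the last joint's range is limited). The gripper opens to 85 mm and grips with 20 to 120 N. Pads are 22 mm wide; open, the fingers measure 114 mm over their backs; the gripper's body (76 mm by 85 mm) begins 54 mm behind the grasp point. The pads swing forward as they close: fully open they stand 13 mm farther back than shut.
Start: joints at [-1.395, 0.22, 1.526, -0, 1.395, -0.126], TCP at [0.186, -0.597, 0.231] pointing down, gripper open.
Joint ranges: [-2.98, 2.98], [-0.91, 2.08], [0.09, 2.57], [-1.24, 4.39], [0.2, 2.65], [-2.68, 2.68]. Speed limits (rad/s): [2.57, 2.57, 3.01, 3.14, 3.14, 3.14].

### API

Orientations are given as [roll, pitch, yaw] about the fixed x, y, z axes, in that order (R = Rz(yaw) Ry(pitch) Rx(roll)).
In Python, from plant import movep, move_l, set_joints, gripper_to, hold, inverse_kinematics, observe, get_image, get_calibration, Unreachable, job_done gives the robot as it stands. Calls block until the motion is done:
- movep(position, orientation): joint-space move of the TCP to a pose.
- move_l(position, feed=0.15, rotation=None, max_force=None): straight line of the TCP; rotation=None keeps the orientation; feed is the mean speed in m/s. With max_force (N) it stops when the force on the tool has changed by that much, and returns True; else False.
- set_joints(angles): joint-space move.
- gripper_to(opening, f_grip=None): finger opening in m; f_grip is the grip in N (None keeps the last); returns when the fingers have stopped.
- hold(seconds).
- inverse_kinematics(position, orientation): joint angles nearest the present ones, or None.
- observe(): the state.
- get_image(name): name is "scene" or "top" or "wrist"; returns (picture, depth): 480x640x3 uint8, red, green, blue; 480x640 float32, m along the optical axis (not along the pixel's ray), 0 where there is no reading.
- get_calibration(name): a dict with "intrinsics" (3x3 intrinsics, pixels), "dist_coeffs" ([k1, k2, p1, p2, k3] as OpenCV has them; the pictures are not rectified), "world_from_camera" (4x4, takes a point from camera to world coordinates). Camera axes: x right, y down, z forward; pixel columns grow to the right and rows downward; lengths in m; the calibration is good to about 2 mm. A picture is of the moment at which its call begins: read the wrist's pose just before it. get_calibration takes no time and is no camera call; for the wrist camera it gives the pose at the moment of the call.
A pose or a line that the arm cannot do raises Unreachable and nothing moves.
- job_done(): hands the job in; it is judged then, once.
The state is a dict: "time_s": time; "q": joint angles; "joint_velocities": joint speeds; "joint_torque": joint torques, N m; "eef_pos": TCP position; "tcp_rot": TCP orientation; "ft_force": force on the tool from outside, world axes, zero at the start; "torque": the same for the moment, N m; "opening": finger opening in m; "grasp_force": force on a finger pad.
Only numpy, scipy, OpenCV 4.12 (cv2) and the standard library are available. Lean on these libraries where they do the work, as an engineer would, in place of code of your own. Each camera call takes 0.05 s, during which the arm holds its last target. There are 200 camera calls.

## Working session

There is one attempt and no reset: what is moved stays moved. The work goes in short steps, each a Python script; the robot and the scene stay as the last script left them, time stands still between calls to the robot, and variables do not carry over. Pictures are saved under pics/ and viewed, at most 10 in all, crops included, and the job is handed in when it is done.

```bash
mkdir -p pics; cat > h.py <<'E'
import numpy as np, cv2
from plant import *
def grab(n,name):
    c=get_calibration(n); im,d=get_image(n); np.savez('pics/'+name+'.npz',im=im,d=d,K=c['intrinsics'],D=c['dist_coeffs'],T=c['world_from_camera'])
    cv2.imwrite('pics/'+name+'.png',im[:,:,::-1]); return im,d,c
def world(f,u,v,z=None):
    s=np.load('pics/'+f+'.npz'); K,D,T=s['K'],s['D'],s['T']
    p=cv2.undistortPoints(np.array([[[u,v]]],float),K,D)[0,0]; r=np.array([p[0],p[1],1.])
    if z is None: return T[:3,:3]@(r*s['d'][int(v),int(u)])+T[:3,3]
    w=T[:3,:3]@r; return T[:3,3]+w*(z-T[2,3])/w[2]
E
python3 - <<'E'
from h import *
grab('top','top0');grab('scene','scene0')
for n in('top','scene'):print(get_calibration(n)['world_from_camera'].round(3))
o=observe();print(o['time_s'],o['tcp_rot'],o['ft_force'])
E
```

```text
[[-0.029 -0.992  0.127  0.281]
 [-0.999  0.031  0.01  -0.105]
 [-0.014 -0.126 -0.992  1.55 ]
 [ 0.     0.     0.     1.   ]]
[[-0.599 -0.452  0.661 -0.502]
 [-0.8    0.359 -0.48   0.61 ]
 [-0.02  -0.817 -0.577  0.907]
 [ 0.     0.     0.     1.   ]]
0.1 [-3.13982662e+00 -2.21141800e-04  3.01817041e-01] [ 0.25287377  0.13621572 -0.80913323]
```

View pics/top0.png

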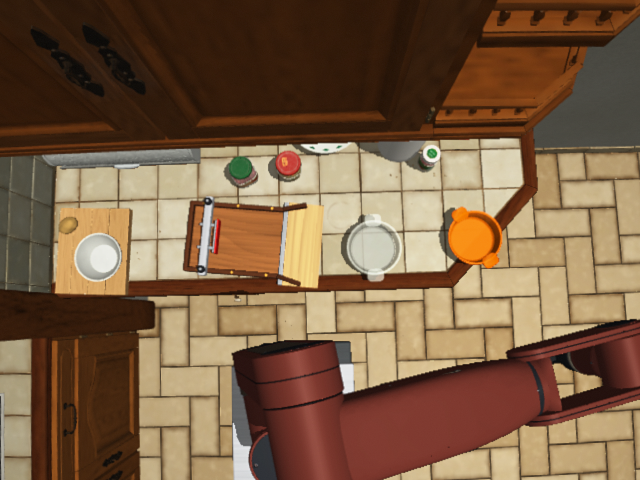

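View pics/scene0.png

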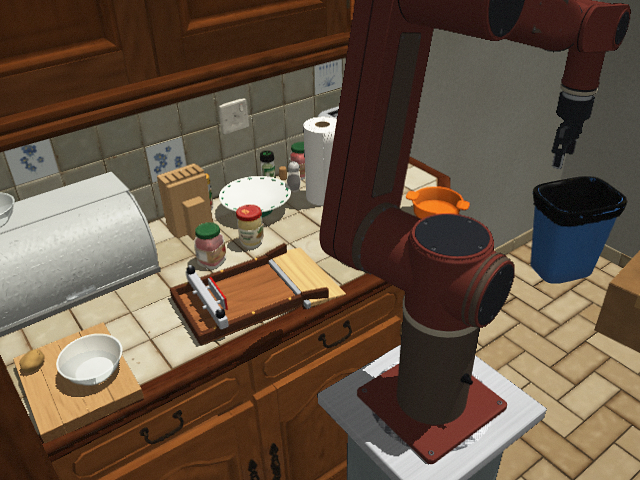

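The clear casserole is at top (373,247). The only thing it could be confused with is the orange pot at (474,237), which I'll leave alone. The white bowl at (98,257) and plate at (325,147) are other dishes. The tray is at (185–325, 200–290), with the red pad at (216,237) and the ramp on the right. Close crop next.

```bash
python3 - <<'E'
import cv2
im=cv2.imread('pics/top0.png')[190:300,175:415]
cv2.imwrite('pics/c0.png',cv2.resize(im,(792,363),interpolation=cv2.INTER_CUBIC))
E
```

```text
(no output)
```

View pics/c0.png

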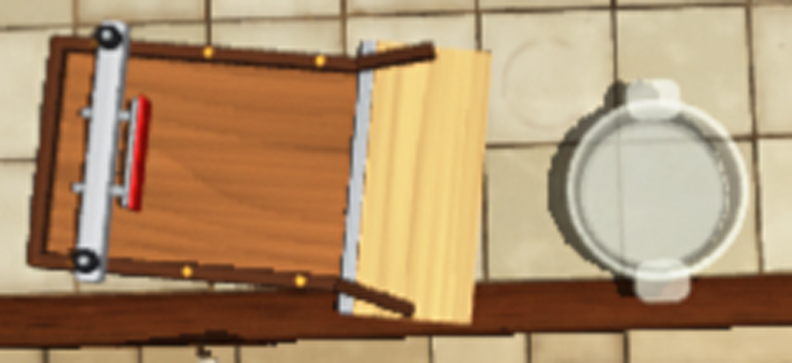

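The crop shows the clear dish with its rim centre at crop (658,190). The ramp foot corners are (491,52) and (471,323), the lip's inner edge runs (361,43) to (341,312), and the pad face top runs (150,98) to (140,210).

```bash
python3 - <<'E'
from h import *
def w(a,b,z): return world('top0',175+(a-1)/3.3,190+(b-1)/3.3,z)
P={k:w(*v) for k,v in dict(f1=(491,52,0),f2=(471,323,0),l1=(361,43,.016),l2=(341,312,.016),p1=(150,98,.06),p2=(140,210,.06),rim=(657,190,.048),rb=(567,190,.048),rt=(747,190,.048),ru=(657,100,.048),rd=(657,280,.048),e1=(652,84,.045),e2=(664,297,.045)).items()}
for k in P:print(k,P[k].round(4))
print('foot len',np.linalg.norm(P['f1']-P['f2']),'lip',np.linalg.norm(P['l1']-P['l2']),'pad',np.linalg.norm(P['p1']-P['p2']),'ears',np.linalg.norm(P['e1']-P['e2']))
F=(P['f1']+P['f2'])/2;L=(P['l1']+P['l2'])/2
d=P['f1']-P['f2']+P['l1']-P['l2']; yl=-d/np.linalg.norm(d) # away from? 
ax=np.array([-d[1],d[0]])/np.linalg.norm(d[:2]); 
if ax[1]<0: ax=-ax
yaw=np.arctan2(ax[1],ax[0]);print('yaw',yaw,'len',np.dot((L-F)[:2],ax), 'LF dir',np.arctan2(*(L-F)[[1,0]]))
O=((L[:2])+(F[:2]+.105*ax))/2
R=np.array([ax,[-ax[1],ax[0]]])
print('O',O)
for k in P:print(k,(R@(P[k][:2]-O)).round(4))
for n,q in dict(bowl=(98,257),jam=(241,168),must=(288,163),salt=(430,155),orange=(474,237)).items(): print(n,(R@(world('top0',*q,.05)[:2]-O)).round(3))
print(R)
E
```

```text
f1 [ 0.566  -0.0924  0.    ]
f2 [ 0.3473 -0.07    0.    ]
l1 [0.5738 0.0118 0.016 ]
l2 [0.3583 0.0322 0.016 ]
p1 [0.5273 0.1746 0.06  ]
p2 [0.4396 0.183  0.06  ]
rim [ 0.4441 -0.2187  0.048 ]
rb [ 0.4463 -0.1487  0.048 ]
rt [ 0.4419 -0.2888  0.048 ]
ru [ 0.5149 -0.2216  0.048 ]
rd [ 0.3741 -0.216   0.048 ]
e1 [ 0.5282 -0.2184  0.045 ]
e2 [ 0.3609 -0.2211  0.045 ]
foot len 0.21985875497471524 lip 0.21645751474869507 pad 0.08813387212756886 ears 0.16735960832587984
yaw 1.4725297283852745 len 0.10360515772350735 LF dir 1.4799192860749626
O [0.46652271 0.02263185]
f1 [-0.1047 -0.1103]
f2 [-0.1039  0.1095]
l1 [-0.0003 -0.1078]
l2 [-0.0011  0.1086]
p1 [ 0.1572 -0.0456]
p2 [0.157  0.0426]
rim [-0.2424 -0.0014]
rb [-0.1725  0.0033]
rt [-0.3124 -0.0061]
ru [-0.2383 -0.0722]
rd [-0.2465  0.0686]
e1 [-0.2338 -0.0851]
e2 [-0.2529  0.0812]
bowl [0.473 0.073]
jam [ 0.117 -0.187]
must [-0.005 -0.208]
salt [-0.376 -0.254]
orange [-0.499 -0.045]
[[ 0.09810853  0.99517572]
 [-0.99517572  0.09810853]]
```

The measurements agree with the given sizes: ramp foot width 219.9 mm (220 given), ramp plus lip 103.6 mm (105), pad 88 mm (90). The dish starts at tray x = -0.242, y ≈ 0. I'll push with the fingers open across tray y, so the dish has two contact points and centres itself.

```bash
cat >> h.py <<'E'
O=np.array([.4665,.0226]);YAW=1.4725
AX=np.array([np.cos(YAW),np.sin(YAW)]);AY=np.array([-AX[1],AX[0]])
def pt(x,y,z): return list(O+x*AX+y*AY)+[z]
def st():
    o=observe();p=np.array(o['eef_pos']);f=np.array(o['ft_force'])
    return [round(float(v),4) for v in (o['time_s'],AX@(p[:2]-O),AY@(p[:2]-O),p[2])],[round(float(v),2) for v in (AX@f[:2],AY@f[:2],f[2])]
E
python3 - <<'E'
from h import *
p=pt(-.352,0,.2)
best=None
for yaw in (YAW,YAW-np.pi):
    q=inverse_kinematics(p,[np.pi,0,yaw]);q2=inverse_kinematics(pt(.03,0,.03),[np.pi,0,yaw])
    print(yaw,np.round(q,2) if q is not None else q,np.round(q2,2) if q2 is not None else q2)
    if q is not None and q2 is not None and (best is None or abs(q[5])+abs(q2[5])<best[0]): best=(abs(q[5])+abs(q2[5]),yaw)
yaw=best[1];print('yaw',yaw)
gripper_to(.085)
movep(p,[np.pi,0,yaw]);print(st())
grab('wrist','w0')
move_l(pt(-.352,0,.022),feed=.1);hold(.2);print(st())
print(move_l(pt(-.29,0,.022),feed=.02,max_force=1.0),st())
grab('top','top1')
im=cv2.imread('pics/top1.png')[150:310,175:495]
cv2.imwrite('pics/c1.png',cv2.resize(im,(800,400)))
E
```

```text
1.4725 [-0.79  0.05  1.78  0.    1.32 -0.7 ] [-0.06  0.11  2.07 -0.    0.96  0.04]
-1.6690926535897932 [-0.79  0.05  1.78 -0.    1.32  2.45] None
yaw 1.4725
([1.6833, -0.353, 0.0002, 0.2003], [0.5, -0.19, 0.61])
([3.8667, -0.3522, -0.0002, 0.0223], [-0.55, -0.41, 0.24])
True ([5.7083, -0.3134, 0.0, 0.0218], [-0.14, -1.01, 0.28])
```

View pics/c1.png

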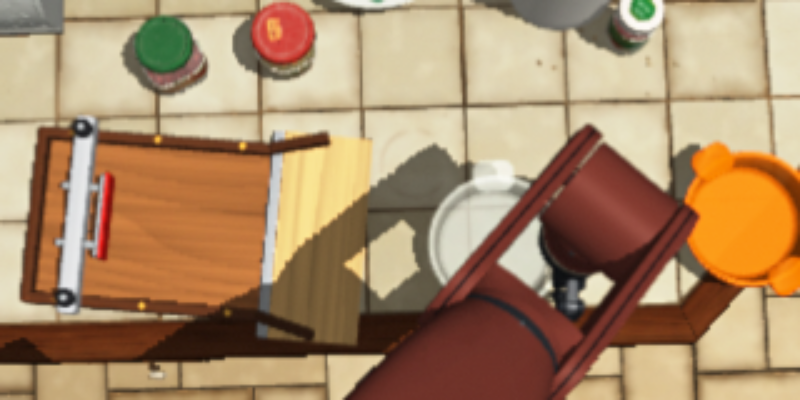

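The fingers are behind the clear dish at about crop (560,290), the orange pot hasn't been touched, and contact position matches the estimate. Now I'll push up the ramp while logging force.

```bash
python3 - <<'E'
from h import *
for x,z in [(-.28,.022),(-.25,.022),(-.22,.022),(-.19,.024),(-.16,.027),(-.13,.03),(-.10,.032),(-.08,.033),(-.06,.033),(-.04,.033),(-.02,.033)]:
    r=move_l(pt(x,0,z),feed=.04,max_force=15); print(r,*st())
    if r: break
grab('top','top2')
im=cv2.imread('pics/top2.png')[170:300,175:435]
cv2.imwrite('pics/c2.png',cv2.resize(im,(800,400)))
E
```

```text
False [6.7417, -0.2797, 0.0001, 0.0219] [-0.2, -0.19, -0.3]
False [7.6417, -0.2497, 0.0, 0.022] [0.33, -0.5, -0.34]
False [8.5417, -0.2197, 0.0001, 0.0219] [0.26, -0.18, 0.38]
False [9.4417, -0.19, 0.0001, 0.024] [-1.8, 0.45, -0.95]
False [10.3417, -0.1599, 0.0001, 0.027] [-1.25, -0.04, -1.72]
False [11.2417, -0.1299, 0.0001, 0.03] [-1.14, -0.32, -0.67]
False [12.1417, -0.0999, -0.0003, 0.0322] [-2.19, 0.31, 2.18]
False [12.7917, -0.0809, -0.0011, 0.0339] [-6.77, 0.29, 6.2]
False [13.4417, -0.0596, 0.0007, 0.0324] [-1.1, -0.18, 0.36]
False [14.0917, -0.0398, 0.0001, 0.0329] [-0.98, -0.75, -1.36]
False [14.7417, -0.0198, 0.0001, 0.0329] [-0.95, -0.02, -1.29]
```

View pics/c2.png

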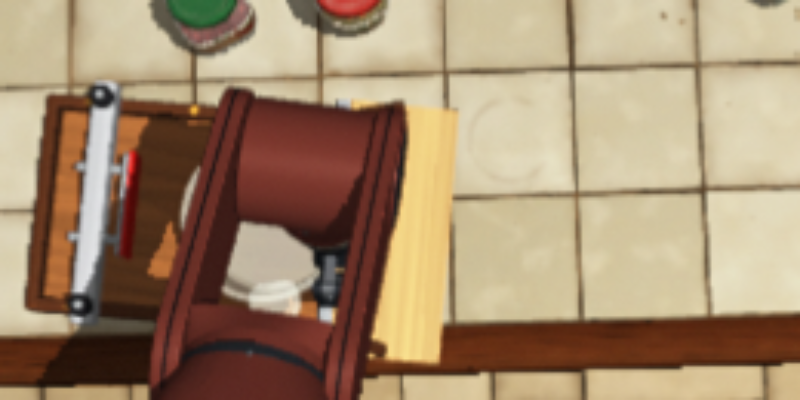

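The dish is in the tray area, with its leading rim at about crop (180,205), just short of the red pad at (135,205). I'll compute its position and go on in small steps.

```bash
python3 - <<'E'
from h import *
w=world('top2',175+180/3.077,170+205/3.077,.058);print('rim front',AX@(w[:2]-O),AY@(w[:2]-O))
b=[]
for i in range(10): hold(.02); b.append(st()[1])
print('static',np.mean(b,0))
for x in (-.012,-.006,-.002):
    r=move_l(pt(x,0,.033),feed=.02,max_force=8); hold(.1);print(r,*st())
print('back');move_l(pt(-.014,0,.033),feed=.03);hold(.3)
b=[]
for i in range(20): hold(.02); b.append(st()[1])
print('free',np.mean(b,0),np.std(b,0),st()[0])
grab('wrist','w3');grab('top','top3');grab('scene','s3')
E
```

```text
rim front 0.1189796017259908 -0.00348943911493094
static [-1.321 -0.107 -1.189]
False [15.6083, -0.012, 0.0, 0.033] [-0.97, 0.45, -0.94]
False [16.1583, -0.0059, -0.0, 0.033] [-0.73, 0.17, -1.58]
False [16.6083, -0.0019, 0.0, 0.033] [-1.53, 0.19, -1.46]
back
free [-0.0925  0.343   0.08  ] [0.5156828  0.67062732 0.44416213] [17.7917, -0.014, 0.0, 0.033]
```

View pics/w3.png

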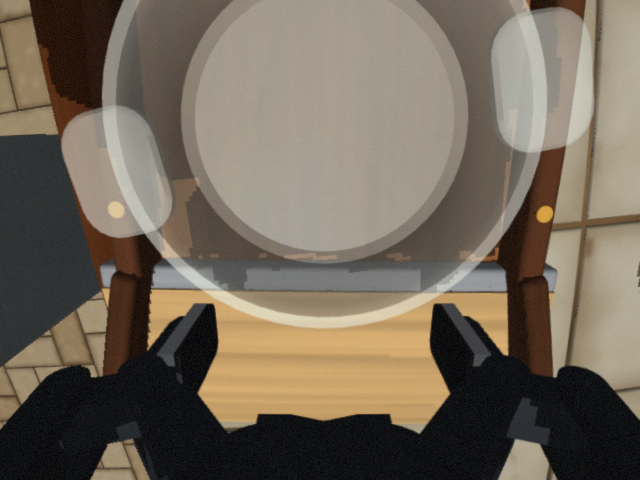

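The fingers are drawn back clear. The dish rim spans columns 103–547 with its back at (320,327), and the dish is centred between the rails. Next I'll check whether it sits flat on the floor.

```bash
python3 - <<'E'
from h import *
t=lambda w:np.array([AX@(w[:2]-O),AY@(w[:2]-O)]).round(4)
for z in (.056,.064):
    print(z,[t(world('w3',u,v,z)) for u,v in ((104,105),(546,105),(320,326))])
print('base back z.008',t(world('w3',325,262,.008)),'lip in',t(world('w3',325,262,.016)))
s=np.load('pics/w3.npz')
for uv in ((104,105),(546,105),(320,323),(320,120),(320,240)): print(uv,s['d'][uv[1],uv[0]],world('w3',*uv).round(4)[2])
E
```

```text
0.056 [array([0.0686, 0.0704]), array([ 0.0688, -0.0704]), array([-0.0093,  0.0016])]
0.064 [array([0.0681, 0.0658]), array([ 0.0682, -0.0657]), array([-0.0047,  0.0015])]
base back z.008 [-0.0017 -0.0003] lip in [ 0.0012 -0.0003]
(104, 105) 0.11150821 0.0581
(546, 105) 0.11214725 0.0572
(320, 323) 0.13308954 0.0582
(320, 120) 0.0 0.177
(320, 240) 0.16825905 0.0158
```

```bash
cat >> h.py <<'E'
def rimfit(f,vmax=335):
    s=np.load('pics/'+f+'.npz');K,D,T,d=s['K'],s['D'],s['T'],s['d']
    v,u=np.mgrid[0:vmax,0:640];u=u.ravel();v=v.ravel()
    p=cv2.undistortPoints(np.stack([u,v],1).astype(float)[:,None],K,D)[:,0];z=d[v,u]
    W=(np.c_[p,np.ones(len(p))]*z[:,None])@T[:3,:3].T+T[:3,3]
    X=np.c_[(W[:,:2]-O)@AX,(W[:,:2]-O)@AY,W[:,2]][(z>0)]
    return X[(X[:,2]>.046)&(X[:,2]<.075)]
E
python3 - <<'E'
from h import *
X=rimfit('w3');print(len(X))
for a in np.arange(-.02,.12,.02):
    m=(X[:,0]>=a)&(X[:,0]<a+.02)
    if m.sum()>20:print(round(a,2),m.sum(),np.percentile(X[m,2],[10,50,90]).round(4),X[m,1].min().round(3),X[m,1].max().round(3))
E
```

```text
48853
-0.02 6534 [0.0505 0.057  0.066 ] -0.056 0.057
0.0 6660 [0.0482 0.0551 0.0577] -0.057 0.058
0.02 6885 [0.0504 0.0566 0.0577] -0.067 0.086
0.04 9019 [0.0541 0.0568 0.0578] -0.084 0.089
0.06 10290 [0.0545 0.0567 0.0578] -0.088 0.087
0.08 9393 [0.0508 0.0565 0.0577] -0.085 0.069
0.1 72 [0.0462 0.0477 0.0501] -0.05 0.051
```

The rim is at z ≈ 0.0577 along its whole length, so the dish is level and down on the tray floor, with its centre at x ≈ 0.062. Now I'll press the pad in small force-checked steps.

```bash
python3 - <<'E'
from h import *
def F(n=6):
    b=[]
    for i in range(n): hold(.02); b.append(st()[1])
    return np.mean(b,0)
move_l(pt(-.014,0,.028),feed=.05);hold(.3);f0=F(15)
move_l(pt(.010,0,.028),feed=.025,max_force=8);print(st()[0],(F()-f0).round(2))
x=.010
while x<.040:
    x+=.001 if x>.013 else .002
    move_l(pt(x,0,.028),feed=.01,max_force=9);f=-(F()-f0)[0]
    print(round(x,4),st()[0],round(f,2))
    if f>6.5: break
while f<10.3 and x<.042:
    x+=.0004; move_l(pt(x,0,.028),feed=.01,max_force=6);f=-(F()-f0)[0];print(round(x,4),st()[0],round(f,2))
hold(1.0);print((F(15)-f0).round(2),st()[0])
grab('wrist','w4')
E
```

```text
[19.85, 0.0101, 0.0, 0.028] [-0.57  0.15  0.12]
0.012 [20.4, 0.012, -0.0, 0.028] 1.73
0.014 [20.85, 0.0141, 0.0, 0.028] 1.13
0.015 [21.2, 0.015, -0.0, 0.028] 1.05
0.016 [21.55, 0.016, 0.0, 0.028] 1.61
0.017 [21.9, 0.017, 0.0, 0.028] 1.65
0.018 [22.25, 0.0181, -0.0, 0.028] 1.54
0.019 [22.6, 0.0191, -0.0, 0.028] 1.51
0.02 [22.95, 0.02, -0.0, 0.028] 1.64
0.021 [23.3, 0.021, -0.0, 0.028] 1.77
0.022 [23.65, 0.0221, 0.0, 0.028] 1.97
0.023 [24.0, 0.0229, -0.0, 0.028] 2.77
0.024 [24.35, 0.0237, -0.0, 0.028] 5.31
0.025 [24.7, 0.0244, 0.0, 0.028] 6.62
0.0254 [25.05, 0.0245, -0.0, 0.028] 7.76
0.0258 [25.4, 0.0248, -0.0, 0.028] 8.57
0.0262 [25.75, 0.025, -0.0, 0.028] 9.39
0.0266 [26.1, 0.0253, 0.0, 0.028] 10.15
0.027 [26.45, 0.0255, -0.0, 0.028] 10.58
[-11.06   0.56   0.54] [27.7, 0.0255, 0.0, 0.028]
```

The push totals about 11 N. With roughly 1.5 N of that as friction, the pad gets about 9.5 N, held for over a second. Now I'll withdraw.

```bash
python3 - <<'E'
from h import *
move_l(pt(.015,0,.028),feed=.01);move_l(pt(-.02,0,.028),feed=.04);print(st())
grab('wrist','w5')
move_l(pt(-.06,0,.2),feed=.15);hold(.3)
movep(pt(-.2,-.0,.25),[np.pi,0,YAW]);hold(.3)
grab('top','top5');print(st())
for f in('w4','w5'):
    X=rimfit(f);m=X[(X[:,0]>.0)&(abs(X[:,1])<.075)]
    for a in np.arange(0,.14,.02):
        k=X[(X[:,0]>=a)&(X[:,0]<a+.02)]
        if len(k)>50: print(f,round(a,2),len(k),np.percentile(k[:,2],[50,90]).round(4))
a=cv2.imread('pics/w5.png');b=cv2.resize(cv2.imread('pics/top5.png')[150:310,175:415],(720,480))
cv2.imwrite('pics/c5.png',cv2.resize(np.hstack([a,b]),(800,282)))
E
```

```text
([30.125, -0.0199, 0.0, 0.028], [-0.27, 0.09, 1.28])
([32.7917, -0.1991, 0.0, 0.2497], [0.36, -0.35, -0.94])
w4 0.02 6976 [0.0549 0.0607]
w4 0.04 6092 [0.0556 0.0577]
w4 0.06 8188 [0.0568 0.0578]
w4 0.08 10638 [0.0568 0.0577]
w4 0.1 10419 [0.0567 0.0578]
w4 0.12 7903 [0.0561 0.0578]
w5 0.02 9209 [0.0566 0.0579]
w5 0.04 7073 [0.0563 0.0578]
w5 0.06 10384 [0.0568 0.0578]
w5 0.08 8098 [0.0567 0.0578]
```

View pics/c5.png

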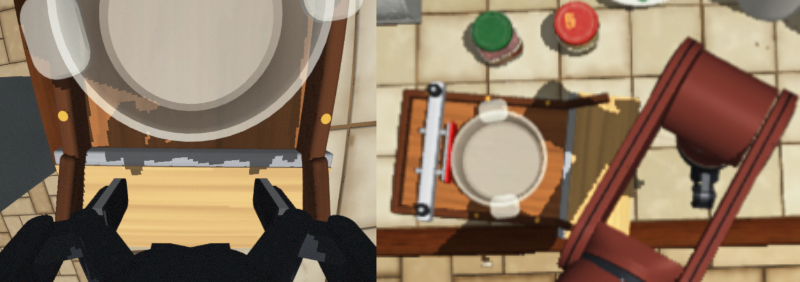

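The dish lies level (rim at 0.0578 throughout) and centred in the tray, against the red pad. The jars haven't moved and the hand is clear, so I'm handing in.

```bash
python3 -c "
from plant import *
hold(.3);print(job_done())"
```

```text
the job is handed in; nothing more can be done
None
```

I slid the casserole up the ramp and over the lip, pressed it on the pad at an estimated 9.5 N for over a second, and withdrew the hand; the last images show it level against the pad with the jars in view unmoved, and I handed the job in (no verdict was returned).

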